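# Clear the offcuts off the welding plate with the scraper block

## Task

Pick up the red-handled scraper block and wipe all four metal offcuts off the blue welding plate into the yellow catch tray at its side, without touching the offcuts with the gripper. Keep the scraper light on the plate so the scribed layout survives (never bear down with 30 N or more), and leave the freshly tacked leaf standing on the plate where it is. Then stand the scraper back on the cork pad, handle up, and let go.

Things in the scene. Friction and masses are not known exactly. Their poses are not given: they have to be found in the camera images.
- plate: fixed blue plate with white scribed lines, on feet: 260 (x) by 310 (y) mm, flat top 50 mm above its origin, slab 14 mm thick. Origin: centre of its underside at bench height, z up. Place and yaw vary. The tray lies along its +y or its -y edge, the cork pad along the other. Offcut centres lie at x -60 to +17 mm, within 90 mm in y.
- tray: fixed yellow open catch tray, 300 (x) by 190 (y) by 35 mm high outside, walls and floor 4 mm, standing on the bench; its near wall is tucked 20 mm under the plate's edge, its rim 1 mm below the slab's underside. Origin: centre of its underside, level with the plate's origin and 230 mm from it along the plate's y.
- pad: fixed cork pad, home of the scraper, 220 (x) by 120 (y) by 16 mm thick, lying on the bench. Origin: centre of its underside; its axes are parallel to the plate's.
- scraper: loose scraper, 0.3 kg, standing on the cork pad, yaw within 0.25 rad of the pad's. Black rubber blade block 160 (x) by 32 (y) by 40 mm high, vertical faces; centred on it a red upright handle slab 100 long (x) by 26 thick (y), z 38 to 106 mm, gripped across its 26 mm. Origin: centre of the blade's underside, z up. Symmetrical in x and in y.
- strip: loose offcut: grey aluminium-coloured bar 80 (x) by 24 (y) by 8 mm thick, lying flat on the plate. Origin: centre of its underside.
- slug: loose offcut: copper-coloured disc, 56 mm across, 8 mm thick, lying flat on the plate. Origin: centre of its underside.
- square: loose offcut: brass-coloured plate 60 (x) by 40 (y) by 8 mm thick, lying flat on the plate. Origin: centre of its underside.
- angle: loose offcut of steel angle, 65 mm long (x), both legs 25 mm: one lies flat on the plate (y -12.5 to 12.5, 5 mm thick), the other stands 25 mm high along its -y edge. Origin: centre of its underside.
- leaf: loose tacked workpiece standing on the plate, to be left alone, 0.5 kg: steel foot 32 (x) by 70 (y) by 6 mm with an upright green leaf on it, 52 mm high in all. Origin: centre of its underside, about 108 mm from the plate's centre along the plate's +x, up to 60 mm either way along its y.
Things that resemble listed ones, but are neither listed nor needed, are in the scene too. There is more than one size of the scraper; the job needs the largest.

How it is judged (in metres and radians):
On the way, in this order (a step that is already met when the one before it is completed fails the run):
1. the scraper is lifted off the cork pad, at least 30 mm (z of scraper in the frame of pad above 0.046 m), for 0.1 s.
2. all four offcuts lie in the tray while the scraper is still off its pad (x of strip in the frame of tray between -0.146 and 0.146 m and y of strip in the frame of tray between -0.091 and 0.091 m and z of each of strip, slug, square, angle in the frame of tray below 0.045 m and x of slug in the frame of tray between -0.146 and 0.146 m and y of slug in the frame of tray between -0.091 and 0.091 m and x of square in the frame of tray between -0.146 and 0.146 m and y of square in the frame of tray between -0.091 and 0.091 m and x of angle in the frame of tray between -0.146 and 0.146 m and y of angle in the frame of tray between -0.091 and 0.091 m and z of scraper in the frame of pad above 0.03 m), for 0.2 s.
At the end, for the whole second after the job is handed in: All four offcuts lie at rest in the catch tray (origins inside its outline and under 45 mm above its underside); the scraper stands upright (within 0.1 rad) at rest on the cork pad, its centre within 45 mm along and 50 mm across the pad's centre; the leaf stands upright within 12 mm of where it was (x of strip in the frame of tray between -0.146 and 0.146 m and y of strip in the frame of tray between -0.091 and 0.091 m and z of each of strip, slug, square, angle in the frame of tray below 0.045 m and x of slug in the frame of tray between -0.146 and 0.146 m and y of slug in the frame of tray between -0.091 and 0.091 m and x of square in the frame of tray between -0.146 and 0.146 m and y of square in the frame of tray between -0.091 and 0.091 m and x of angle in the frame of tray between -0.146 and 0.146 m and y of angle in the frame of tray between -0.091 and 0.091 m and x of scraper in the frame of pad between -0.045 and 0.045 m and y of scraper in the frame of pad between -0.05 and 0.05 m and angle between scraper's own z axis and vertical below 0.1 rad and z of scraper in the frame of pad below 0.022 m and linear speed of each of strip, slug, square, angle, scraper below 0.02 m/s and distance of leaf from where it was at the start of the episode below 0.012 m and angle between leaf's own z axis and vertical below 0.15 rad); the robot touches nothing.
It fails at once if an offcut is touched by the robot itself (over 0.5 N) (contact force between any of the fingers, the arm and strip above 0.5 N or contact force between any of the fingers, the arm and slug above 0.5 N or contact force between any of the fingers, the arm and square above 0.5 N or contact force between any of the fingers, the arm and angle above 0.5 N).
It fails at once if the scraper presses on the plate with 30 N or more (contact force between scraper and plate above 30 N).
It fails at once if the leaf is moved by 12 mm or more or tipped (distance of leaf from where it was at the start of the episode above 0.012 m or angle between leaf's own z axis and vertical above 0.15 rad).
It also fails if it takes over 51 s, if anything falls off the work surface, if the arm or the gripper's body presses on something with over 40 N, if the wrist force passes 120 N, or if a joint passes its speed limit or range.

## Robot

A 6-joint arm with a two-finger parallel gripper is mounted at the origin on the work surface. World frame = base frame: x ahead of the robot, y to its left, z up, the work surface at z = 0. Lengths are in m, angles in degrees, forces in N, time in s.
With the tool pointing down it reaches from about 0.375 to 0.9 m from the base axis. Payload 3.1 kg.
Tool frame: the origin (TCP) lies between the finger pads; the fingertips stand 11 mm ahead of it and the grasp point (between the pads) lies 8 mm behind it; z points along the fingers, y is the line along which they close (so a half turn about z gives the same grasp; the last joint's range is limited). The gripper opens to 87 mm and grips with 3 to 60 N. Pads are 19 mm wide; open, the fingers measure 117 mm over their backs; the gripper's body (75 mm by 190 mm) begins 51 mm behind the grasp point.
Start: joints at [62.309, 30.224, 82.088, -0, 67.689, -10.227], TCP at [0.188, 0.596, 0.234] pointing down, gripper open.
Joint ranges: [-176.69, 176.69], [-43.24, 126.21], [12.49, 139.97], [-82, 262], [0, 151.66], [-163.58, 163.58]. Speed limits (degrees/s): [159.86, 159.86, 180, 180, 180, 180].

## Interface

Orientations are given as a 3x3 rotation matrix whose columns are the frame's x, y, z axes.
In Python, from rig import bot, viewer, workorder, models gives the robot as it stands.
- The arm moves only by the shell command python3 -m jog 'ROWS'. ROWS is JSON, a list of rows, each a list of 7 numbers: the opening, from 0 (shut) to 1 (fully open), then the shift along the tool's x, y, z in m, then the turn, a rotation vector about the tool's x, y, z in degrees. In form: [[claw, x, y, z, ax, ay, az], ...]. A call has 1 to 20 rows; each row is the pose to reach, as a shift and turn from the pose commanded when the call began, along the tool's axes at that moment; what a row does not reach only later rows make up. A row lasts 1/8 s, in which the tool goes at most 62.5 mm and 10.7 degrees, less where a joint would pass 70% of its speed; a pose out of reach is approached as far as the arm can. A call with a gripper value outside its range is refused whole. The fingers move at their own pace and stop on an object; the grip force is fixed at half the most. Time passes only in rows, so rows that repeat a pose let the fingers close. It gives the time, the measured TCP pose, the force, the opening and the grip force at its end, in the units of the state.
- bot.read_state(): the state, without advancing time (a new reading comes with each control period).
- viewer.capture(name): name is "side" or "top" or "wrist"; returns (picture, depth): 400x640x3 uint8, blue, green, red; 400x640 float32, m along the optical axis (not along the pixel's ray), 0 where there is no reading.
- viewer.camera_info(name): a dict with "fx", "fy", "cx", "cy" (pixels), "world_to_cam" (4x4, takes a point from world to camera coordinates). Camera axes: x right, y down, z forward; pixel columns grow to the right and rows downward; lengths in m; the calibration is good to about 2 mm. A picture is of the moment at which its call begins: read the wrist's pose just before it. camera_info takes no time and is no camera call; for the wrist camera it gives the pose at the moment of the call.
- workorder.hand_in(): hands the job in; it is judged then, once.
Trained networks look in the newest picture that a camera, given by its name, has taken for a name from the list of things; names that differ only in an ending like _2 or _b are one class to them, and where a whole thing is asked for, a point or a joint stands for the part that bears it (a point fixed in the world has none). Each returns a list of dicts, best first, with "p" (0 to 1); they miss things now and then, are a little off and sometimes report something else, mostly with a low value. They report only what shows in the picture. A call takes as long as a camera call. They do not tell look-alikes from the thing itself.
- models.outline_of(camera, thing): "mask" (400x640 bool, what is visible of it).
- models.tip_of(camera, thing): "xyz" ([x, y, z] in m, in world coordinates, good to about 4 mm: a listed point, or the origin of a listed thing).
The state is a dict: "time_s": time; "joint_positions": joint angles; "qvel": joint speeds; "tau": joint torques, N m; "position": TCP position; "tcp_rot": TCP orientation; "force": force on the tool from outside, world axes, zero at the start; "moment": the same for the moment, N m; "opening": opening from 0.0 (shut) to 1.0 (fully open); "grasp_force": force on a finger pad.
Only numpy, scipy, OpenCV 4.12 (cv2) and the standard library are available. Lean on these libraries where they do the work, as an engineer would, in place of code of your own. Each camera call takes 0.05 s, during which the arm holds its last target. There are 200 camera calls.

## Working session

There is one attempt and no reset: what is moved stays moved. The work goes in short steps, Python scripts to look and compute and a shell command to move; the robot and the scene stay as the last step left them, time stands still between calls to the robot, and variables do not carry over. Pictures are saved under pics/ and viewed, at most 10 in all, crops included, and the job is handed in when it is done.

```bash
ls; mkdir -p pics; python3 - <<'E'
from rig import bot, viewer, models
import cv2,numpy as np
s=bot.read_state(); print(s['time_s'],s['position'],np.round(s['tcp_rot'],3).tolist(),s['force'])
for c in ('top','side'):
    im,d=viewer.capture(c); cv2.imwrite(f'pics/{c}0.png',im); np.save(f'{c}_d.npy',d)
    np.save(f'{c}_im.npy',im)
    for t in ['plate','tray','pad','scraper','strip','slug','square','angle','leaf']:
        print(c,t,[(np.round(r['xyz'],3).tolist(),round(r['p'],2)) for r in models.tip_of(c,t)])
E
```

```text
pics
0.0 [0.18720428 0.59557216 0.2325974 ] [[-0.954, 0.3, -0.001], [0.3, 0.954, -0.002], [0.0, -0.002, -1.0]] [ 0.11173117  0.80239813 -0.41915601]
top plate [([0.57, -0.028, 0.002], 0.77)]
top tray [([0.618, 0.199, 0.001], 0.77)]
top pad [([0.531, -0.256, 0.0], 0.74)]
top scraper [([0.569, -0.431, 0.004], 0.95), ([0.54, -0.246, 0.011], 0.9), ([0.323, -0.212, 0.001], 0.58), ([0.579, -0.057, 0.048], 0.45)]
top strip [([0.5, -0.101, 0.053], 0.89)]
top slug [([0.607, 0.054, 0.05], 0.65)]
top square [([0.58, -0.057, 0.048], 0.64), ([0.533, -0.254, 0.004], 0.58)]
top angle [([0.524, 0.015, 0.047], 0.65)]
top leaf [([0.676, -0.07, 0.052], 0.59)]
side plate [([0.576, -0.026, 0.004], 0.86)]
side tray [([0.618, 0.202, -0.0], 0.84)]
side pad [([0.53, -0.257, -0.004], 0.79)]
side scraper [([0.32, -0.214, 0.003], 0.98), ([0.565, -0.426, -0.008], 0.87), ([0.544, -0.245, 0.014], 0.75)]
side strip [([0.503, -0.101, 0.05], 0.49), ([0.576, -0.025, 0.0], 0.17)]
side slug [([0.604, 0.053, 0.051], 0.8)]
side square [([0.574, -0.056, 0.046], 0.84)]
side angle [([0.523, 0.016, 0.048], 0.5)]
side leaf []
```

View pics/top0.png

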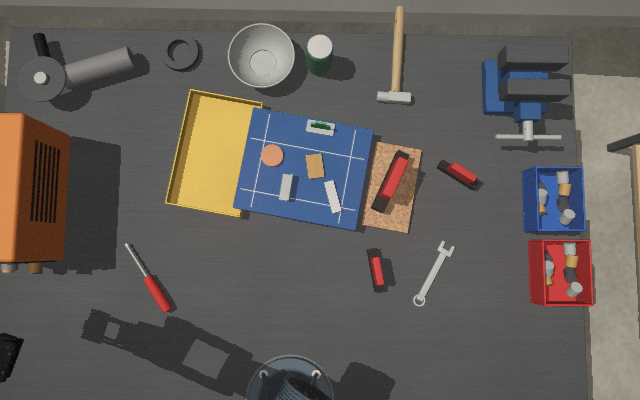

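View pics/side0.png

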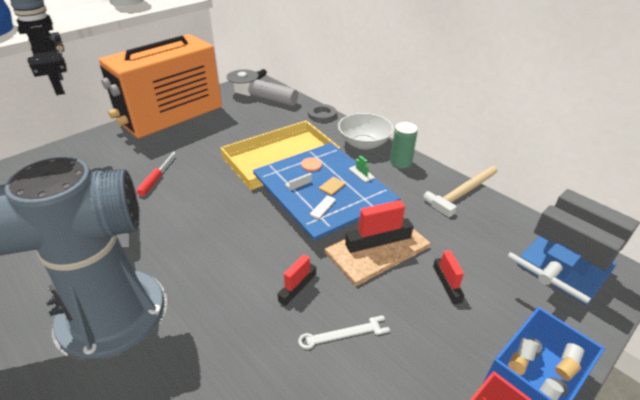

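The scraper candidates in the top picture are (393,182), the largest, standing on the cork; (459,173), a small one; and (376,270), another small one. I choose (393,182), in the side picture at about (380,222). The tray lies on the plate's +y side, and the leaf is at (320,127).

```bash
cat > h.py <<'E'
import numpy as np,cv2
from rig import bot,viewer,models
def cloud(cam,d,info=None):
    i=info or viewer.camera_info(cam); v,u=np.mgrid[:400,:640]
    p=np.stack([(u-i['cx'])/i['fx']*d,(v-i['cy'])/i['fy']*d,d,np.ones_like(d)],-1)
    w=p@np.linalg.inv(i['world_to_cam']).T; w=w[...,:3]; w[d<=0]=np.nan
    return w
def rect(P):
    (c,s,a)=cv2.minAreaRect((P[:,:2]*1000).astype(np.float32))
    if s[0]<s[1]: s=s[::-1]; a+=90
    a=(a+90)%180-90
    return np.round(c,1),np.round(s,1),round(a,1),'z %.1f n %d'%(np.median(P[:,2])*1000,len(P))
E
python3 - <<'E'
from h import *
for c in ('top','side'):
    im=np.load(f'{c}_im.npy'); d=np.load(f'{c}_d.npy'); W=cloud(c,d)
    hsv=cv2.cvtColor(im,cv2.COLOR_BGR2HSV); H,S,V=[hsv[...,k].astype(int) for k in range(3)]
    X,Y,Z=W[...,0],W[...,1],W[...,2]
    near=lambda x,y,r:np.hypot(X-x,Y-y)<r
    red=(S>150)&((H<6)|(H>174))
    for n,x,y in (('big',.54,-.246),('b',.569,-.431),('c',.323,-.212)):
        m=red&near(x,y,.11)
        if n=='big': print(c,'ztop pct',np.nanpercentile(Z[m],[50,80,95]))
        zt=np.nanpercentile(Z[m],90); print(c,n,rect(W[m&(abs(Z-zt)<.006)]))
    blue=(H>100)&(H<125)&(S>110)&near(.573,-.027,.22); print(c,'plate',rect(W[blue&(Z>.044)&(Z<.056)]))
    pl=near(.573,-.027,.19)&(Z>.044)&(Z<.056); print(c,'plate all',rect(W[pl]))
    yel=(H>20)&(H<32)&(S>150)&near(.618,.2,.2); print(c,'tray',rect(W[yel]))
    cork=(H>5)&(H<20)&(S>60)&near(.53,-.256,.15)&(Z>.008)&(Z<.024); print(c,'cork',rect(W[cork]))
    for t in ['strip','slug','square','angle','leaf']:
        pass
E
```

```text
top ztop pct [0.1204136  0.12293173 0.12480675]
top big (array([ 544.6, -247.3]), array([98.8, 25.7]), -24.1, 'z 121.3 n 395')
top b (array([ 567.1, -426.1]), array([65.6, 17.7]), 59.1, 'z 71.6 n 175')
top c (array([ 322.7, -212.5]), array([66.7, 17.1]), 10.5, 'z 71.2 n 186')
top plate (array([574.7, -29.7]), array([308.3, 259.3]), 79.8, 'z 49.4 n 9601')
top plate all (array([575. , -29.7]), array([309.9, 260.4]), 79.9, 'z 49.6 n 11343')
top tray (array([614.3, 196.9]), array([298.5, 187.3]), -9.7, 'z 5.5 n 575')
top cork (array([ 529.1, -286.4]), array([220.8, 183.1]), -10.5, 'z 15.2 n 3000')
side ztop pct [0.10032728 0.12175857 0.12409735]
side big (array([ 539.7, -250. ]), array([95.3, 24.7]), -23.0, 'z 122.8 n 346')
side b (array([ 563.3, -427.8]), array([66.2, 15.4]), 58.5, 'z 72.9 n 198')
side c (array([ 318.8, -215.4]), array([63.8, 18. ]), 13.6, 'z 73.0 n 192')
side plate (array([571.2, -32.2]), array([309.2, 259.5]), 80.2, 'z 51.3 n 4688')
side plate all (array([573.3, -29.8]), array([314.6, 262.9]), 80.2, 'z 51.4 n 6231')
side tray (array([612.8, 196.8]), array([301.4, 194.8]), -9.8, 'z 18.8 n 562')
side cork (array([ 533.2, -256.9]), array([222.9, 122.1]), -10.2, 'z 17.1 n 2417')
```

```bash
python3 - <<'E'
from h import *
a=cv2.imread('pics/top0.png')[90:240,220:490]; cv2.imwrite('pics/crop.png',cv2.resize(a,None,fx=2.9,fy=2.9,interpolation=cv2.INTER_CUBIC))
E
```

```text
(no output)
```

View pics/crop.png

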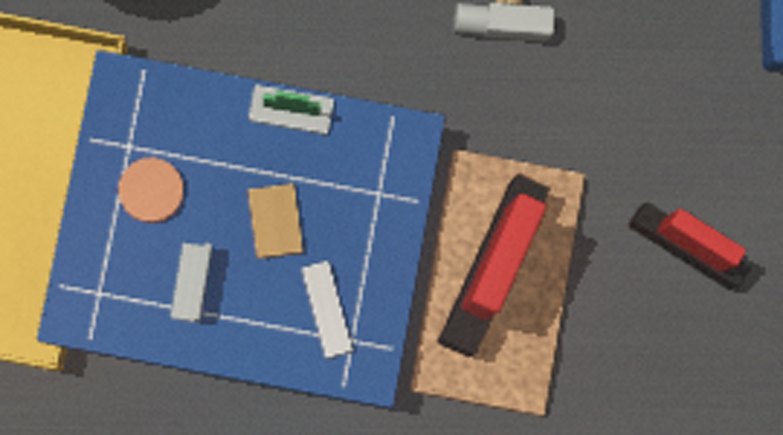

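The crop confirms the choice: a large red handle on a black blade, at crop (505,255), standing on the cork. The four offcuts sit at crop (151,189), (275,220), (192,282) and (327,310), with the leaf at (292,105).

```bash
cat >> h.py <<'E'
def go(*wps):  # world xyz (m), tool-y heading deg -> jog local shift mm and tool z turn
    s=bot.read_state(); R=np.array(s['tcp_rot']); p=np.array(s['position'])
    yaw=np.degrees(np.arctan2(R[1,1],R[0,1]))
    print('t %.2f'%s['time_s'],'pos',np.round(p,4),'yaw %.2f'%yaw,'tilt',np.round(R[:,2],4),'F',np.round(s['force'],1),'open',round(s['opening'],3),'g',round(s['grasp_force'],1))
    for x,y,z,a in wps: print(np.round(R.T@(np.array([x,y,z])-p)*1000,1),'az %.1f'%-(a-yaw))
E
python3 -c "
from h import *
go((.35,.4,.24,72.5),(.5,.2,.24,70),(.542,-.2485,.20,66.3))"
```

```text
t 1.00 pos [0.1875 0.5962 0.2336] yaw 72.54 tilt [ 1.e-04  0.e+00 -1.e+00] F [ 0.3 -0.4 -0.3] open 1.0 g 0.0
[-213.8 -138.4   -6.4] az 0.0
[-416.9 -284.2   -6.4] az 2.5
[-591.6 -699.4   33.6] az 6.2
```

```bash
python3 -m jog '[[1,-0.05,-0.03,0,0,0,0],[1,-0.1,-0.06,0,0,0,0],[1,-0.15,-0.095,0,0,0,0],[1,-0.2,-0.13,0,0,0,0],[1,-0.25,-0.16,0,0,0,0],[1,-0.3,-0.19,0,0,0,1],[1,-0.35,-0.23,0,0,0,2],[1,-0.4,-0.27,0,0,0,3],[1,-0.43,-0.32,0,0,0,3],[1,-0.455,-0.375,0,0,0,4],[1,-0.48,-0.43,0.01,0,0,5],[1,-0.505,-0.485,0.02,0,0,6],[1,-0.53,-0.54,0.03,0,0,6.2],[1,-0.55,-0.595,0.0336,0,0,6.2],[1,-0.575,-0.65,0.0336,0,0,6.2],[1,-0.5916,-0.6994,0.0336,0,0,6.2],[1,-0.5916,-0.6994,0.0336,0,0,6.2]]'
python3 - <<'E'
from h import *
i=viewer.camera_info('wrist'); im,d=viewer.capture('wrist'); W=cloud('wrist',d,i)
cv2.imwrite('pics/w1.png',im)
H,S,V=[cv2.cvtColor(im,cv2.COLOR_BGR2HSV)[...,k].astype(int) for k in range(3)]
m=(S>150)&((H<6)|(H>174))&(np.hypot(W[...,0]-.542,W[...,1]+.2485)<.11)&(W[...,2]>.115); print(rect(W[m]))
Z=W[...,2]
b=(H>100)&(H<125)&(S>110)&(Z>.04)&(Z<.06); print('plate z',np.median(Z[b]) if b.any() else None)
k=(H>5)&(H<20)&(S>60)&(Z<.03); print('cork z',np.median(Z[k]) if k.any() else None)
go((.542,-.2485,.086,66.3))
E
```

```text
time_s: 3.12
position: [0.5424, -0.2531, 0.2]
tcp_rot: [[-0.914, 0.406, 0.002], [0.406, 0.914, -0.002], [-0.003, -0.001, -1.0]]
force: [0.4, 0.3, -0.3]
opening: 0.999
grasp_force: 0.0
(array([ 526.7, -238.9]), array([115.6,  96.1]), -62.4, 'z 120.6 n 3567')
plate z 0.04890981348915166
cork z 0.014722430065447989
t 3.17 pos [ 0.5418 -0.2504  0.1997] yaw 66.14 tilt [ 2.e-04  2.e-04 -1.e+00] F [-0.8  0.2 -0.8] open 0.998 g 0.0
[  0.6   1.7 113.7] az -0.2
```

View pics/w1.png

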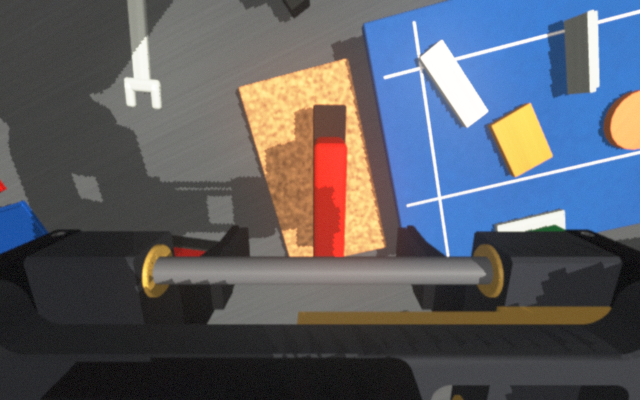

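The wrist picture shows the handle at (330,200), upright in the frame and midway between the fingers at x 240 and 408, so the alignment is good. Next I descend and grip.

```bash
python3 -m jog '[[1,0.0,0.002,0.04,0,0,0],[1,0,0.002,0.08,0,0,0],[1,0,0.002,0.1,0,0,0],[1,0,0.002,0.114,0,0,0],[1,0,0.002,0.114,0,0,0],[0,0,0.002,0.114,0,0,0],[0,0,0.002,0.114,0,0,0],[0,0,0.002,0.114,0,0,0],[0,0,0.002,0.114,0,0,0],[0,0,0.002,0.114,0,0,0],[0,0,0.002,0.114,0,0,0],[0,0,0.002,0.114,0,0,0]]'
python3 -c "
from h import *
go((.542,-.2485,.16,66.3),(.528,-.164,.16,80))"
```

```text
time_s: 4.68
position: [0.5427, -0.2467, 0.0859]
tcp_rot: [[-0.916, 0.401, -0.0], [0.401, 0.916, -0.0], [0.0, -0.0, -1.0]]
force: [-1.3, -1.5, -3.6]
opening: 0.299
grasp_force: 29.9
t 4.67 pos [ 0.5427 -0.2467  0.0859] yaw 66.34 tilt [-1.e-04 -1.e-04 -1.e+00] F [-1.3 -1.5 -3.6] open 0.299 g 29.9
[ -0.   -1.9 -74.1] az 0.0
[ 46.7  69.9 -74.1] az -13.7
```

```bash
python3 -m jog '[[0,0,0,-0.03,0,0,0],[0,0,0,-0.074,0,0,0],[0,0,0,-0.074,0,0,0],[0,0.015,0.025,-0.074,0,0,-5],[0,0.03,0.05,-0.074,0,0,-10],[0,0.047,0.070,-0.074,0,0,-13.7],[0,0.047,0.070,-0.074,0,0,-13.7],[0,0.047,0.070,-0.055,0,0,-13.7],[0,0.047,0.070,-0.042,0,0,-13.7],[0,0.047,0.070,-0.042,0,0,-13.7],[0,0.047,0.070,-0.042,0,0,-13.7]]'
python3 - <<'E'
from h import *
go((.528,-.164,.1215,80))
for c in('top','side'):
    im,d=viewer.capture(c); W=cloud(c,d); X,Y,Z=W[...,0],W[...,1],W[...,2]
    H,S,V=[cv2.cvtColor(im,cv2.COLOR_BGR2HSV)[...,k].astype(int) for k in range(3)]
    m=(np.hypot(X-.528,Y+.164)<.1)&(V<70)&(S<110)&(Z>.07)&(Z<.105); print(c,'blade',rect(W[m]))
    cv2.imwrite(f'pics/{c}2.png',im)
a=cv2.imread('pics/side2.png')[130:290,220:460]; cv2.imwrite('pics/crop2.png',cv2.resize(a,None,fx=3.3,fy=3.3))
E
```

```text
time_s: 6.05
position: [0.5281, -0.1642, 0.1279]
tcp_rot: [[-0.985, 0.174, 0.0], [0.174, 0.985, -0.0], [-0.0, -0.0, -1.0]]
force: [-0.0, -0.2, -2.8]
opening: 0.295
grasp_force: 29.9
t 6.05 pos [ 0.5281 -0.1642  0.1279] yaw 80.00 tilt [ 1.e-04 -1.e-04 -1.e+00] F [-0.  -0.2 -2.8] open 0.295 g 29.9
[0.1 0.2 6.4] az 0.0
top blade (array([0., 0.]), array([0., 0.]), 0.0, 'z nan n 0')
side blade (array([ 523.3, -175.2]), array([156.4,  29.3]), -16.5, 'z 85.7 n 581')
  return _methods._mean(a, axis=axis, dtype=dtype,
  ret = ret.dtype.type(ret / rcount)
```

View pics/crop2.png

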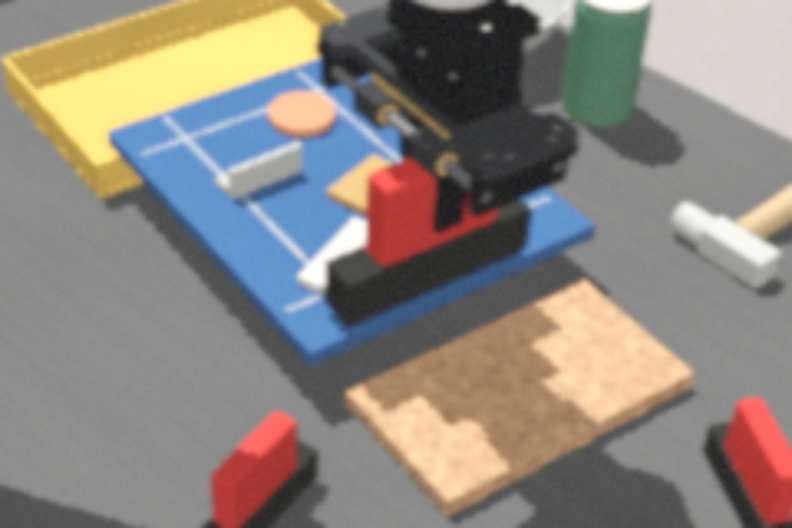

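The scraper hangs level over the plate's near edge, with the strip just ahead of it at crop (335,255). I'll lower it to about 1.5 mm above the plate and check the force.

```bash
python3 -m jog '[[0,0,0,0.003,0,0,0],[0,0,0,0.005,0,0,0],[0,0,0,0.006,0,0,0],[0,0,0,0.0065,0,0,0],[0,0,0,0.0065,0,0,0]]'
```

```text
time_s: 6.78
position: [0.5278, -0.1637, 0.1214]
tcp_rot: [[-0.985, 0.173, -0.0], [0.173, 0.985, 0.0], [0.0, -0.0, -1.0]]
force: [-0.3, 0.4, -2.2]
opening: 0.292
grasp_force: 29.9
```

```bash
python3 -m jog '[[0,0,0.008,0,0,0,0],[0,0,0.018,0,0,0,0],[0,0,0.028,0,0,0,0],[0,0,0.038,0,0,0,0],[0,0,0.048,0,0,0,0],[0,0,0.058,0,0,0,0],[0,0,0.068,0,0,0,0],[0,0,0.078,0,0,0,0],[0,0,0.088,0,0,0,0],[0,0,0.098,0,0,0,0],[0,0,0.108,0,0,0,0],[0,0,0.118,0,0,0,0],[0,0,0.128,0,0,0,0],[0,0,0.138,0,0,0,0],[0,0,0.148,0,0,0,0],[0,0,0.158,0,0,0,0]]'
python3 - <<'E'
from h import *
go()
im,d=viewer.capture('side'); cv2.imwrite('pics/s3.png',cv2.resize(im[100:260,190:450],None,fx=3,fy=3))
E
```

```text
time_s: 8.78
position: [0.5552, -0.0076, 0.1215]
tcp_rot: [[-0.985, 0.173, -0.0], [0.173, 0.985, -0.0], [0.0, -0.0, -1.0]]
force: [-0.9, -4.0, -1.8]
opening: 0.298
grasp_force: 29.9
t 8.78 pos [ 0.5552 -0.0076  0.1215] yaw 80.04 tilt [-1.e-04 -2.e-04 -1.e+00] F [-0.9 -4.  -1.8] open 0.298 g 29.9
```

View pics/s3.png

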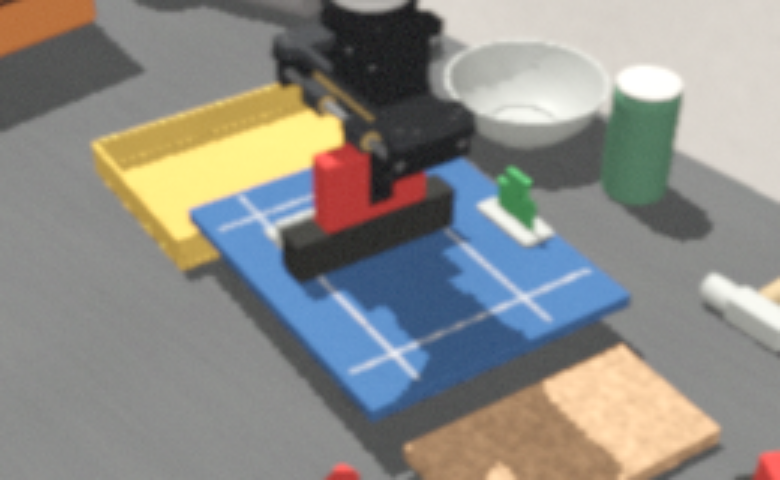

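The plate behind the blade is swept clean, the leaf at (515,205) hasn't moved, and an offcut edge shows just ahead of the blade's near end at (280,233). I'll continue the sweep past the edge.

```bash
python3 -m jog '[[0,0,0.01,0,0,0,0],[0,0,0.02,0,0,0,0],[0,0,0.03,0,0,0,0],[0,0,0.04,0,0,0,0],[0,0,0.05,0,0,0,0],[0,0,0.06,0,0,0,0],[0,0,0.07,0,0,0,0],[0,0,0.08,0,0,0,0],[0,0,0.09,0,0,0,0],[0,0,0.1,0,0,0,0],[0,0,0.11,0,0,0,0],[0,0,0.12,0,0,0,0],[0,0,0.13,0,0,0,0],[0,0,0.14,0,0,0,0],[0,0,0.15,0,0,0,0],[0,0,0.16,0,0,0,0],[0,0,0.165,0,0,0,0],[0,0,0.165,0,0,0,0]]'
python3 - <<'E'
from h import *
go()
a,_=viewer.capture('side'); b,_=viewer.capture('top')
for c in('top','side'):
  for t in ['strip','slug','square','angle','leaf']: print(c,t,[(np.round(r['xyz'],3).tolist(),round(r['p'],2)) for r in models.tip_of(c,t)])
cv2.imwrite('pics/s4.png',np.vstack([cv2.resize(a[100:240,190:450],None,fx=2.1,fy=2.1),cv2.resize(b[80:240,150:410],None,fx=2.1,fy=1.8)]))
E
```

```text
time_s: 11.08
position: [0.5837, 0.1548, 0.1214]
tcp_rot: [[-0.985, 0.172, 0.0], [0.172, 0.985, -0.0], [-0.0, -0.0, -1.0]]
force: [0.4, -0.8, -3.0]
opening: 0.298
grasp_force: 29.9
t 11.07 pos [0.5837 0.1548 0.1214] yaw 80.07 tilt [ 0.e+00 -1.e-04 -1.e+00] F [ 0.4 -0.8 -3. ] open 0.298 g 29.9
top strip [([0.554, 0.142, 0.018], 0.43)]
top slug []
top square [([0.636, 0.13, 0.02], 0.6)]
top angle [([0.642, 0.128, 0.02], 0.39)]
top leaf [([0.676, -0.069, 0.051], 0.7)]
side strip []
side slug [([0.667, 0.178, 0.01], 0.59)]
side square [([0.635, 0.134, 0.02], 0.36)]
side angle [([0.551, 0.163, 0.016], 0.48)]
side leaf [([0.672, -0.074, 0.049], 0.85)]
```

View pics/s4.png

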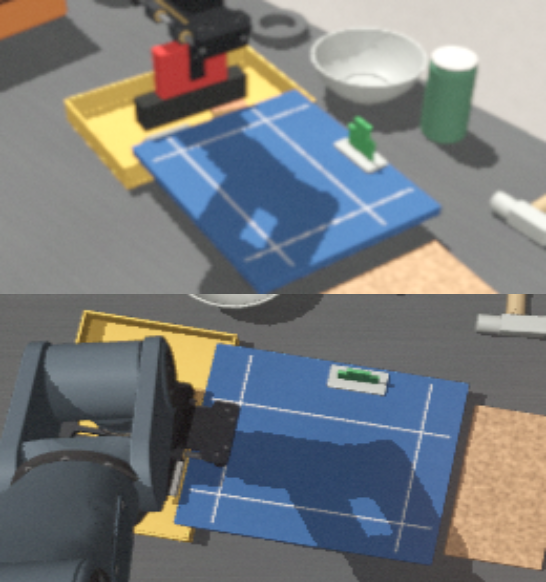

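The blade is past the edge and the plate is clear apart from the leaf, with offcuts showing in the tray beside the edge. I'll lift, retreat toward the pad, and look into the tray before placing the scraper.

```bash
python3 -c "
from h import *
go((.5837,.1548,.18,80),(.532,-.2565,.18,80))"
python3 -m jog '[[0,0,0,-0.03,0,0,0],[0,0,0,-0.06,0,0,0],[0,0,-0.03,-0.06,0,0,0],[0,0,-0.08,-0.06,0,0,0],[0,0,-0.13,-0.06,0,0,0],[0,0,-0.18,-0.06,0,0,0],[0,0,-0.23,-0.06,0,0,0],[0,0,-0.28,-0.06,0,0,0],[0,0,-0.33,-0.06,0,0,0],[0,0,-0.37,-0.06,0,0,0],[0,0,-0.37,-0.06,0,0,0]]'
python3 - <<'E'
from h import *
go((.532,-.2565,.0875,80),(.532,-.2565,.12,80))
a,_=viewer.capture('side'); b,_=viewer.capture('top')
for c in('top','side'):
  for t in ['strip','slug','square','angle','leaf']: print(c,t,[(np.round(r['xyz'],3).tolist(),round(r['p'],2)) for r in models.tip_of(c,t)])
cv2.imwrite('pics/s5.png',np.vstack([cv2.resize(a[110:230,190:390],None,fx=3,fy=2.5),cv2.resize(b[80:220,150:350],None,fx=3,fy=2.1)]))
E
```

```text
t 11.68 pos [0.5837 0.1543 0.1215] yaw 80.03 tilt [ 0.  0. -1.] F [ 0.7 -0.6 -3.1] open 0.295 g 29.9
[  0.1   0.4 -58.5] az 0.0
[ -20.2 -413.6  -58.5] az 0.0
time_s: 13.05
position: [0.5197, -0.2134, 0.1817]
tcp_rot: [[-0.984, 0.177, 0.001], [0.177, 0.984, -0.002], [-0.002, -0.001, -1.0]]
force: [-0.2, 0.1, -2.7]
opening: 0.302
grasp_force: 29.9
t 13.05 pos [ 0.5197 -0.2134  0.1817] yaw 79.78 tilt [ 0.0014 -0.0017 -1.    ] F [-0.2  0.1 -2.7] open 0.302 g 29.9
[-19.6 -40.1  94.3] az -0.2
[-19.7 -40.1  61.8] az -0.2
top strip [([0.554, 0.145, 0.016], 0.56)]
top slug [([0.671, 0.18, 0.012], 0.74), ([0.55, 0.162, 0.014], 0.56)]
top square [([0.639, 0.127, 0.022], 0.51)]
top angle [([0.551, 0.16, 0.016], 0.88)]
top leaf [([0.676, -0.072, 0.052], 0.74)]
side strip []
side slug [([0.669, 0.179, 0.011], 0.48)]
side square [([0.636, 0.131, 0.018], 0.6)]
side angle [([0.55, 0.167, 0.014], 0.55)]
side leaf [([0.671, -0.07, 0.05], 0.38)]
```

View pics/s5.png

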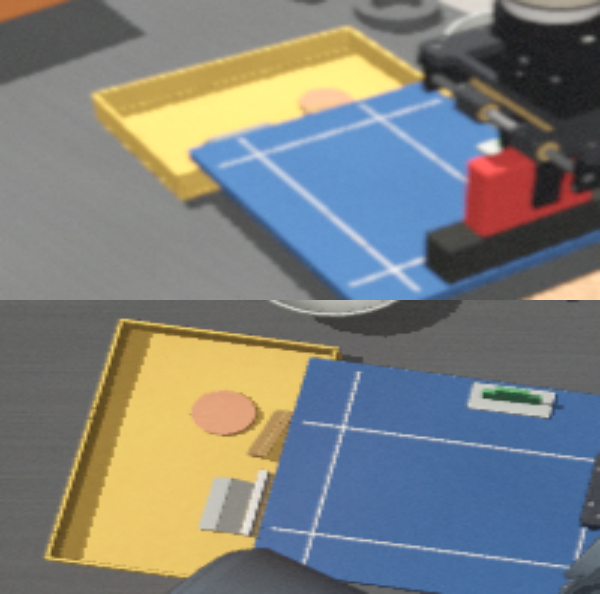

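All four offcuts are in the tray in the top half: slug (222,412), square (268,435), angle (225,505), and strip (258,500). The leaf is in its place, so I'll put the scraper back on the pad.

```bash
python3 -m jog '[[0,-0.01,-0.02,0,0,0,0],[0,-0.0196,-0.04,0.02,0,0,-0.2],[0,-0.0196,-0.04,0.05,0,0,-0.2],[0,-0.0196,-0.04,0.075,0,0,-0.2],[0,-0.0196,-0.04,0.085,0,0,-0.2],[0,-0.0196,-0.04,0.09,0,0,-0.2],[0,-0.0196,-0.04,0.093,0,0,-0.2],[0,-0.0196,-0.04,0.0945,0,0,-0.2],[0,-0.0196,-0.04,0.0945,0,0,-0.2]]'
python3 -c "
from h import *
go((.532,-.2565,.086,80))"
```

```text
time_s: 14.78
position: [0.5323, -0.2529, 0.0875]
tcp_rot: [[-0.986, 0.169, 0.001], [0.169, 0.986, -0.001], [-0.001, -0.001, -1.0]]
force: [-0.1, 0.0, -3.5]
opening: 0.296
grasp_force: 29.9
t 14.78 pos [ 0.5323 -0.2529  0.0875] yaw 80.25 tilt [ 8.e-04 -6.e-04 -1.e+00] F [-0.1  0.  -3.5] open 0.296 g 29.9
[-0.3 -3.6  1.5] az 0.3
```

```bash
python3 -m jog '[[0,0,0,0.001,0,0,0],[0,0,0,0.0015,0,0,0],[0,0,0,0.0015,0,0,0],[1,0,0,0.0015,0,0,0],[1,0,0,0.0015,0,0,0],[1,0,0,0.0015,0,0,0],[1,0,0,0.0015,0,0,0],[1,0,0,0.0015,0,0,0],[1,0,0,-0.03,0,0,0],[1,0,0,-0.08,0,0,0],[1,0,0,-0.13,0,0,0],[1,0,0,-0.15,0,0,0],[1,0,0,-0.15,0,0,0],[1,0,0,-0.15,0,0,0]]'
python3 - <<'E'
from h import *
go()
im,d=viewer.capture('side'); W=cloud('side',d); X,Y,Z=W[...,0],W[...,1],W[...,2]
H,S,V=[cv2.cvtColor(im,cv2.COLOR_BGR2HSV)[...,k].astype(int) for k in range(3)]
m=(S>150)&((H<6)|(H>174))&(np.hypot(X-.532,Y+.255)<.11)&(Z>.116); print(rect(W[m]))
print([(t,np.round(r['xyz'],3).tolist()) for t in('scraper','pad','leaf') for r in models.tip_of('side',t)])
cv2.imwrite('pics/s6.png',cv2.resize(im[110:290,190:460],None,fx=2.9,fy=2.9))
E
```

```text
time_s: 16.52
position: [0.5313, -0.2522, 0.2357]
tcp_rot: [[-0.986, 0.17, -0.002], [0.17, 0.986, 0.001], [0.002, 0.001, -1.0]]
force: [0.0, -0.9, 0.3]
opening: 0.997
grasp_force: 0.0
t 16.52 pos [ 0.5313 -0.2522  0.2357] yaw 80.24 tilt [-0.002   0.0014 -1.    ] F [ 0.  -0.9  0.3] open 0.997 g 0.0
(array([ 531.2, -255.8]), array([98.2, 24.6]), -11.4, 'z 122.7 n 371')
[('scraper', [0.534, -0.25, 0.015]), ('scraper', [0.316, -0.21, 0.003]), ('scraper', [0.564, -0.425, -0.005]), ('pad', [0.528, -0.258, -0.004]), ('leaf', [0.673, -0.073, 0.051])]
```

View pics/s6.png

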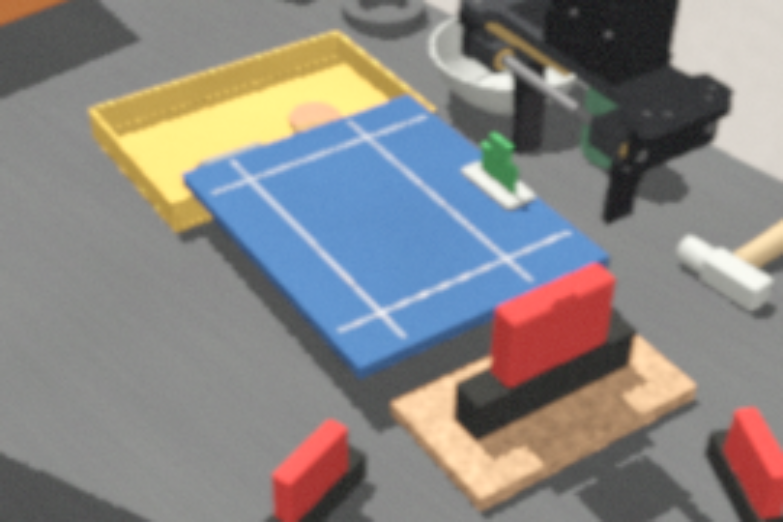

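The scraper stands upright in the middle of the pad at (550,345), the plate is clear, the leaf at (498,170) is standing, and the gripper is free of everything.

```bash
python3 -c "
from rig import workorder
print(workorder.hand_in())"
```

```text
the job is handed in; nothing more can be done
None
```

I handed the job in at about 16.6 s: the last pictures show all four offcuts in the catch tray, the leaf still standing in place and the scraper upright on the cork pad with the gripper clear; the hand-in returned no verdict.

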